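Push the clamp bins home, leave the tagged one out

ROBOT

A 6-joint arm with a two-finger parallel gripper is mounted at the origin on the work surface. World frame = base frame: x ahead of the robot, y to its left, z up, the work surface at z = 0. Lengths are in mm, angles in rad, forces in N, time in s.
With the tool pointing down it reaches from about 275 to 750 mm from the base axis. Payload 10.2 kg.
Tool frame: the origin (TCP) lies at the very end of the fingers, on their centre line; the grasp point (between the pads) lies 19 mm behind it; z points along the fingers, y is the line along which they close (so a half turn about z gives the same grasp; the last joint's range is limited). The gripper opens to 85 mm and grips with 20 to 120 N. Pads are 22 mm wide; open, the fingers measure 114 mm over their backs; the gripper's body (76 mm by 85 mm) begins 54 mm behind the grasp point. The pads swing forward as they close: fully open they stand 13 mm farther back than shut.
Start: joints at [-1.377, 0.313, 1.498, -0, 1.331, -0.223], TCP at [212.527, -480.066, 208.594] pointing down, gripper open.
Joint ranges: [-2.94, 2.94], [-0.97, 2.17], [0.19, 2.56], [-1.23, 4.37], [0.02, 3.11], [-2.88, 2.88]. Speed limits (rad/s): [2.39, 2.39, 3.01, 3.14, 3.14, 3.14].

INTERFACE

Orientations are given as a unit quaternion [x, y, z, w].
In Python, from workcell import robot gives the robot as it stands.
- The arm moves only by the tool jog_arm, never from a script. Its argument "rows" is a list of rows, each a list of 6 numbers: the shift along the tool's x, y, z normalised to -1 to 1, where 1 is 0.12 m, then the turn, a rotation vector about the tool's x, y, z normalised to -1 to 1, where 1 is 360 degrees. A call has 1 to 8 rows; each row is the pose to reach, as a shift and turn from the pose commanded when the call began, along the tool's axes at that moment, turning the shorter way round; what a row does not reach only later rows make up. A row lasts 1/12 s, in which the tool goes at most 41.7 mm and 7.16 degrees, less where a joint would pass 70% of its speed; a pose out of reach is approached as far as the arm can. A call with a number of a shift or a turn outside -1 to 1 is refused whole. A call with a gripper value outside its range is refused whole. "gripper" is the opening, from -1 (shut) to 1 (fully open), set as the call begins (left out, the last holds). The fingers move at their own pace and stop on an object; "squeeze" is the grip in N (left out, the last holds). Time passes only in rows, so rows that repeat a pose let the fingers close. It gives the time, the measured TCP pose, the force, the opening and the grip force at its end, in the units of the state.
- robot.get_state(): the state, without advancing time (a new reading comes with each control period).
- robot.grab_frame(name): name is "scene" or "top"; returns a dict with "image" (420x560x3 uint8, red, green, blue), "fx", "fy", "cx", "cy" (pixels), "extrinsics" (4x4, takes a point from world to camera coordinates). Camera axes: x right, y up, looking along -z (the intrinsics and any distortion apply to the point x, -y, -z); pixel columns grow to the right and rows downward; lengths in mm; the calibration is good to about 2 mm. A picture is of the moment at which its call begins. There is no depth.
- robot.hand_in(): hands the job in; it is judged then, once.
Trained networks look in a picture, given as the dict that the camera call returned (one of the last four; its "shot" number tells which), for a name from the list of things; names that differ only in an ending like _2 or _b are one class to them, and where a whole thing is asked for, a point or a joint stands for the part that bears it (a point fixed in the world has none). Each returns a list of dicts, best first, with "p" (0 to 1); they miss things now and then, are a little off and sometimes report something else, mostly with a low value. They report only what shows in the picture. A call takes as long as a camera call.
- robot.search_frame(name, picture): "point" ([x, y, z] in mm, in world coordinates, good to about 4 mm: the middle of the surface that is visible of it).
- robot.cut_out(name, picture): "pixels" (420x560 bool, what is visible of it).
The state is a dict: "clock": time; "joint_pos": joint angles; "joint_vel": joint speeds; "joint_torque": joint torques, N m; "position": TCP position; "eef_rot": TCP orientation; "contact_force": force on the tool from outside, world axes, zero at the start; "wrist_torque": the same for the moment, N m; "width": finger opening in mm; "grasp_force": force on a finger pad.
Only numpy, scipy, OpenCV 4.12 (cv2) and the standard library are available. Lean on these libraries where they do the work, as an engineer would, in place of code of your own. Each camera call takes 0.05 s, during which the arm holds its last target. There are 200 camera calls.

TASK

Three blue storage bins stand pulled out of the grey steel rack. Push the two bins that have no yellow tag fully home with the fingertips, and leave the bin with the yellow tag pulled out just as it is. Do not pick anything up or disturb the hardware in the bins and the other things standing about.

Things in the scene. Friction and masses are not known exactly. Their poses are not given: they have to be found in the camera images.
- rack: grey steel rack fixed on the bench, 270 mm deep, 432 mm wide, 145 mm high, with three bays side by side at 140 mm pitch (the outer bays' centres lie 140 mm left and right of the middle one). Origin: middle of its front edge at bench level; x points into the rack, y along the front to the left (as seen by someone facing it), z up. Which bin is in which bay varies.
- face_a (a point): centre of the outside of the front panel of an untagged bin (bin a, to be pushed home), 75 mm above the bench, half-way across; moves with the bin. Its axes are the rack's: x points straight into the rack (closing direction), y left, z up. Each bin: blue plastic, open-topped, 115 mm wide, 270 mm long, walls 4 mm; front panel upright, from 16 to 116 mm above the bench.
- face_b (a point): centre of the outside of the front panel of the other untagged bin (bin b, to be pushed home), 75 mm above the bench, half-way across; moves with the bin. Its axes are the rack's: x points straight into the rack (closing direction), y left, z up. Same bin as bin a.
- face_tagged (a point): centre of the outside of the front panel of the bin with the yellow tag (to be left alone), 75 mm above the bench, half-way across; moves with the bin. Its axes are the rack's: x points straight into the rack (closing direction), y left, z up. Same bin, plus the tag: a yellow block 70 x 24 x 10 mm on top of the front panel (top at 126 mm) and a yellow card on its outside.
- bin_a (a joint): how far bin a is pulled out, m: 0 fully home, up to 0.16; at the start 0.07 to 0.12. It slides only along the rack's x axis with about 2.5 N of friction, stays where it is left, and stops hard at 0, its front panel then still 30 mm in front of the rack's front edge.
- bin_b (a joint): how far bin b is pulled out, m: 0 fully home, up to 0.16; at the start 0.07 to 0.12. It slides only along the rack's x axis with about 2.5 N of friction, stays where it is left, and stops hard at 0, its front panel then still 30 mm in front of the rack's front edge.
- bin_tagged (a joint): how far the tagged bin is pulled out, m; at the start 0.10 to 0.12
- clamp_a1: loose steel hose clamp, a ring 48 mm across and 13 mm high, lying in bin a; origin at the centre of its underside (20 mm above the bench)
- clamp_a2: loose steel hose clamp, a ring 38 mm across and 12 mm high, lying in bin a; origin at the centre of its underside
- clamp_b1: loose steel hose clamp, a ring 56 mm across and 14 mm high, lying in bin b; origin at the centre of its underside
- fitting: loose brass pipe fitting, 40 mm across, 42 mm high, standing in the tagged bin; origin at the centre of its underside
- jar: jar, 60 mm across, 80 mm high, standing on top of the rack about 105 mm behind its front edge; origin at the centre of its underside
- tray: open red plastic tray, 90 x 130 x 35 mm, on top of the rack about 110 mm behind its front edge; origin at the centre of its underside
- can: can, 66 mm across, 120 mm high, standing on the bench to the left of the rack; origin at the centre of its underside
- screwdriver: screwdriver lying on the bench to the right of the rack; origin near its middle
- coupling: dark steel pipe coupling, 36 mm across, 28 mm high, standing on the bench in front of the bins, towards the left and nearer the robot; origin at the centre of its underside

How it is judged (in metres and radians):
At the end, for the whole second after the job is handed in: Both untagged bins are home to within 6 mm, the tagged bin is within 12 mm of where it started, the clamps and the fitting lie at rest in their bins, and the jar, tray, can, screwdriver and coupling are within 20 mm of where they started (value of joint each of bin_a, bin_b below 0.006 m and distance of face_tagged from where it was at the start of the episode below 0.012 m and height (world z) of clamp_a1 between 0.012 and 0.055 m and linear speed of each of clamp_a1, clamp_a2, clamp_b1, fitting below 0.02 m/s and height (world z) of clamp_a2 between 0.012 and 0.055 m and height (world z) of clamp_b1 between 0.012 and 0.055 m and height (world z) of fitting between 0.012 and 0.055 m and distance of each of jar, tray, can, screwdriver, coupling from where it was at the start of the episode below 0.02 m); the robot touches nothing.
It fails at once if the tagged bin was moved by more than 12 mm (distance of face_tagged from where it was at the start of the episode above 0.012 m).
It fails at once if something in a bin was lifted by more than about 35 mm, or thrown out (height (world z) of any of clamp_a1, clamp_a2, clamp_b1, fitting above 0.055 m or height (world z) of any of clamp_a1, clamp_a2, clamp_b1, fitting below 0.01 m).
It fails at once if a bystander (jar, tray, can, screwdriver, coupling) was moved or lifted by more than 20 mm (distance of any of jar, tray, can, screwdriver, coupling from where it was at the start of the episode above 0.02 m).
It also fails if it takes over 51 s, if anything falls off the work surface, if the arm or the gripper's body presses on something with over 40 N, if the wrist force passes 120 N, or if a joint passes its speed limit or range.

## Working session

There is one attempt and no reset: what is moved stays moved. The work goes in short steps, Python scripts to look and compute and a tool call to move; the robot and the scene stay as the last step left them, time stands still between calls to the robot, and variables do not carry over. Pictures are saved under pics/ and viewed, at most 10 in all, crops included, and the job is handed in when it is done.

Besides the shell and the picture viewer there is one more tool, called after ">>>" as name(argument=value, ...), one argument or row to a line, values as JSON. jog_arm: Moves the arm, as the interface text tells. Its arguments: {"type":"object","properties":{"rows":{"type":"array","items":{"type":"array","items":{"type":"number"}}},"gripper":{"type":"number"},"squeeze":{"type":"number"}},"required":["rows"]}

```bash
mkdir -p pics
python3 - <<'E'
from workcell import robot
import cv2,numpy as np
for c in ("scene","top"):
    f=robot.grab_frame(c); cv2.imwrite(f"pics/{c}0.png",f["image"][:,:,::-1])
    print(c,f["fx"],f["cx"],f["cy"],np.round(f["extrinsics"],3).tolist())
    for n in ("rack","face_a","face_tagged","jar","can","coupling","tray"):
        print(n,[(np.round(d["point"]).tolist(),round(d["p"],2)) for d in robot.search_frame(n,f)[:4]])
s=robot.get_state();print(s["clock"],s["position"],s["eef_rot"],s["width"])
E
```

```text
scene 441.44220173294013 280.90854997758765 216.85415954513556 [[-0.478, -0.878, 0.008, 285.047], [0.6, -0.32, 0.733, -434.249], [-0.641, 0.355, 0.68, -822.46], [0.0, 0.0, 0.0, 1.0]]
rack [([696.0, 126.0, 146.0], 0.74)]
face_a [([561.0, -144.0, 73.0], 0.93), ([540.0, 158.0, 48.0], 0.88), ([693.0, 122.0, 146.0], 0.62)]
face_tagged [([518.0, 10.0, 79.0], 0.82)]
jar [([682.0, 122.0, 196.0], 0.87)]
can [([474.0, 414.0, 96.0], 0.87)]
coupling [([374.0, 250.0, 27.0], 0.62)]
tray [([737.0, -38.0, 161.0], 0.94)]
top 533.1407918647473 279.1834290403802 209.14231609043682 [[-0.003, -1.0, -0.009, 32.21], [0.993, -0.004, 0.116, -585.76], [-0.116, -0.008, 0.993, -1486.464], [0.0, 0.0, 0.0, 1.0]]
rack [([749.0, 50.0, 147.0], 0.7)]
face_a [([559.0, -122.0, 18.0], 0.92), ([500.0, -423.0, 19.0], 0.72), ([528.0, 169.0, 18.0], 0.7)]
face_tagged [([542.0, 23.0, 24.0], 0.73)]
jar [([696.0, 106.0, 223.0], 0.55)]
can [([497.0, 405.0, 123.0], 0.86)]
coupling [([383.0, 242.0, 27.0], 0.5)]
tray [([726.0, -47.0, 149.0], 0.61), ([586.0, -112.0, 32.0], 0.37)]
0.8 [ 212.53938194 -480.05515428  208.60101155] [ 9.78362132e-01  2.06899825e-01  1.09529471e-05 -8.15750116e-07] 85.4086273194966
```

View pics/scene0.png

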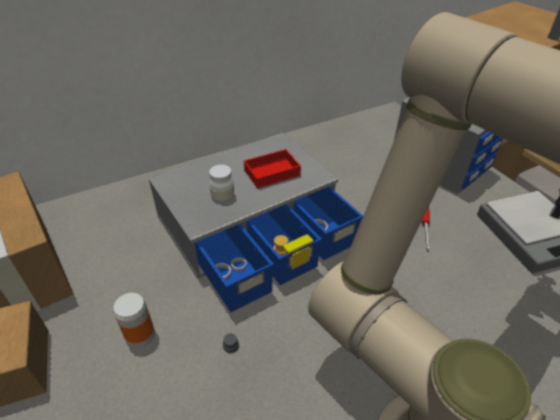

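View pics/top0.png

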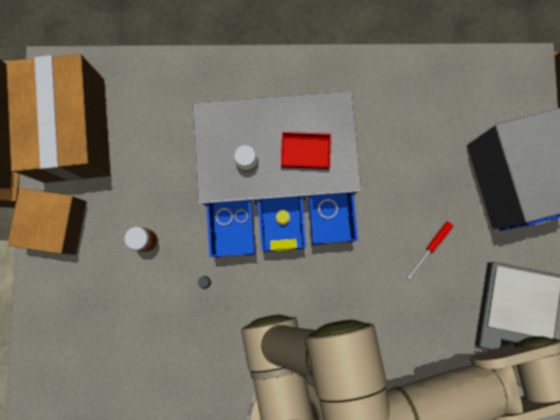

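The scene shows the tagged bin in the middle (yellow at about 300,245) and the untagged bins left and right of it. From above, the rack's front edge runs from about (200,202) to (359,191). I'll zoom in for the corners.

Run:
```python
import cv2
a=cv2.imread("pics/top0.png")[180:290,190:370]
cv2.imwrite("pics/crop.png",cv2.resize(a,None,fx=4.4,fy=4.4,interpolation=cv2.INTER_CUBIC))
```

```text
(no output)
```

View pics/crop.png

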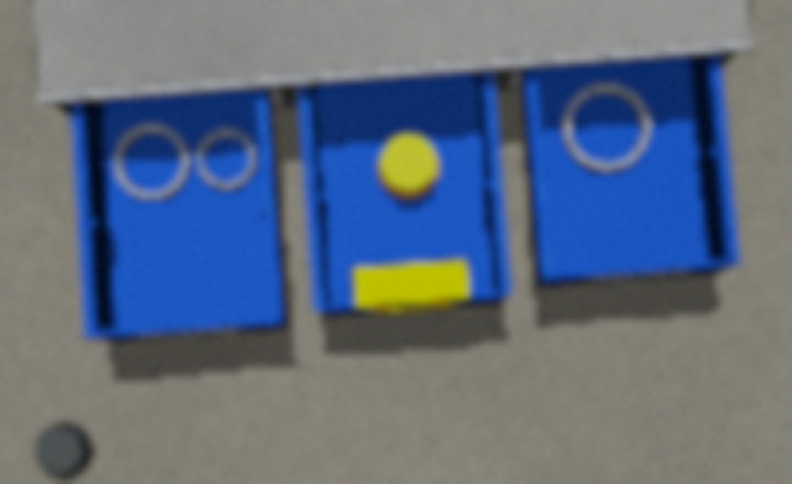

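The crop shows the front rims: left bin (88,338)–(287,328), tagged bin (318,312)–(508,300), right bin (540,282)–(738,265). The rack edge runs (40,102)–(750,48).

```bash
cat > h.py <<'E'
import numpy as np
from scipy.spatial.transform import Rotation as R
def back(f,u,v,z):
    E=np.array(f["extrinsics"]);Rm=E[:3,:3];c=-Rm.T@E[:3,3]
    d=Rm.T@np.array([(u-f["cx"])/f["fx"],-(v-f["cy"])/f["fy"],-1])
    return c+d*(z-c[2])/d[2]
E
python3 - <<'E'
from h import *
from workcell import robot
f=robot.grab_frame("top")
g=lambda u,v,z:back(f,190+(u+.5)/4.4-.5,180+(v+.5)/4.4-.5,z)
a,b=g(40,102,145),g(750,48,145)
o=(a+b)/2; y=(a-b)[:2]; print(np.linalg.norm(y)); yaw=np.arctan2(-y[0],y[1]); print("rack",o,"yaw",yaw)
x=np.array([np.cos(yaw),np.sin(yaw)]);y=np.array([-x[1],x[0]])
for n,p,q in (("L",(88,338),(287,328)),("T",(318,312),(508,300)),("R",(540,282),(738,265))):
    p,q=g(*p,116),g(*q,116); m=(p+q)[:2]/2; d=m-o[:2]
    print(n,np.round(m,1),"rack xy",np.round([d@x,d@y],1),np.linalg.norm(p-q))
s=robot.get_state();M=R.from_quat(s["eef_rot"]).as_matrix();print(M.round(3))
E
```

```text
428.88206475698917
rack [606.23605637  28.79768126 145.        ] yaw 0.07275661954551432
L [452.6 155.5] rack xy [-144.   137.6] 121.06928645116545
T [468.5  18.5] rack xy [-138.1   -0.3] 115.70401686440638
R [ 487.9 -119.1] rack xy [-128.8 -138.9] 120.88657684100488
[[ 0.914  0.405  0.   ]
 [ 0.405 -0.914 -0.   ]
 [-0.     0.    -1.   ]]
```

>>> jog_arm(
  rows=[
    [0.2,-0.14,0,0,0,0],
    [0.4,-0.28,0,0,0,0],
    [0.6,-0.42,0,0,0,0],
    [0.8,-0.56,0,0,0,0],
    [0.95,-0.66,0,0,0,0],
    [0.95,-0.66,0,0,0,0],
  ],
  gripper=-1,
)

```text
clock: 1.35
position: [286.2, -358.8, 208.9]
eef_rot: [0.978, 0.208, 0.0, -0.0]
contact_force: [-0.1, -0.7, -0.1]
width: 12.1
grasp_force: 0.0
```

>>> jog_arm(
  rows=[
    [0.2,-0.14,0,0,0,0],
    [0.4,-0.28,0,0,0,0],
    [0.6,-0.42,0,0,0,0],
    [0.8,-0.56,0,0,0,0],
    [0.95,-0.66,0,0,0,0],
    [0.95,-0.66,0,0,0,0],
  ],
)

```text
clock: 1.85
position: [358.1, -240.8, 208.8]
eef_rot: [0.978, 0.208, 0.0, -0.0]
contact_force: [-1.0, 0.3, 0.5]
width: 0.2
grasp_force: 0.0
```

>>> jog_arm(
  rows=[
    [0.2,-0.14,0,0,0,0.01],
    [0.4,-0.28,0,0,0,0.02],
    [0.6,-0.42,0,0,0,0.03],
    [0.8,-0.56,0,0,0,0.045],
    [0.95,-0.66,0,0,0,0.055],
    [0.95,-0.66,0,0,0,0.055],
    [0.95,-0.66,0,0,0,0.055],
  ],
)

```text
clock: 2.43
position: [429.2, -124.6, 208.5]
eef_rot: [0.999, 0.037, -0.0, 0.0]
contact_force: [0.2, -1.0, -0.3]
width: 0.3
grasp_force: 0.0
```

>>> jog_arm(
  rows=[
    [0,0,0.2,0,0,0],
    [0,0,0.4,0,0,0],
    [0,0,0.6,0,0,0],
    [0,0,0.8,0,0,0],
    [0,0,1,0,0,0],
    [0,0,1,0,0,0],
  ],
)

```text
clock: 2.93
position: [426.6, -124.7, 85.2]
eef_rot: [0.999, 0.035, -0.003, -0.002]
contact_force: [-0.2, 0.2, -0.8]
width: -0.5
grasp_force: 0.0
```

>>> jog_arm(
  rows=[
    [0.1,0,0,0,0,0],
    [0.2,0,0,0,0,0],
    [0.28,0,0,0,0,0],
    [0.34,0,0,0,0,0],
    [0.4,0,0,0,0,0],
    [0.45,0,0,0,0,0],
    [0.5,0,0,0,0,0],
  ],
)

```text
clock: 3.52
position: [489.0, -120.6, 89.0]
eef_rot: [0.999, 0.036, -0.0, 0.0]
contact_force: [-4.0, -1.9, 2.2]
width: -0.1
grasp_force: 1.5
```

>>> jog_arm(
  rows=[
    [0.05,0,0,0,0,0],
    [0.1,0,0,0,0,0],
    [0.15,0,0,0,0,0],
    [0.2,0,0,0,0,0],
    [0.25,0,0,0,0,0],
    [0.3,0,0,0,0,0],
    [0.35,0,0,0,0,0],
    [0.4,0,0,0,0,0],
  ],
)

```text
clock: 4.18
position: [537.3, -116.6, 88.6]
eef_rot: [0.999, 0.036, -0.0, -0.0]
contact_force: [-2.6, -0.9, 2.0]
width: -0.2
grasp_force: 1.5
```

>>> jog_arm(
  rows=[
    [0.04,0,0,0,0,0],
    [0.08,0,0,0,0,0],
    [0.11,0,0,0,0,0],
    [0.14,0,0,0,0,0],
    [0.17,0,0,0,0,0],
    [0.2,0,0,0,0,0],
    [0.22,0,0,0,0,0],
    [0.22,0,0,0,0,0],
  ],
)

```text
clock: 4.85
position: [563.7, -114.7, 88.5]
eef_rot: [0.999, 0.036, 0.0, -0.0]
contact_force: [-0.5, -0.9, -0.1]
width: 0.3
grasp_force: 0.0
```

>>> jog_arm(
  rows=[
    [0.02,0,0,0,0,0],
    [0.04,0,0,0,0,0],
    [0.055,0,0,0,0,0],
    [0.07,0,0,0,0,0],
  ],
)

```text
clock: 5.18
position: [571.6, -114.1, 88.5]
eef_rot: [0.999, 0.036, -0.0, -0.0]
contact_force: [-2.4, -0.3, 0.6]
width: 0.2
grasp_force: 1.3
```

>>> jog_arm(
  rows=[
    [0.01,0,0,0,0,0],
    [0.02,0,0,0,0,0],
  ],
)

```text
clock: 5.35
position: [573.9, -113.9, 88.5]
eef_rot: [0.999, 0.036, -0.0, -0.0]
contact_force: [-2.4, 0.5, 0.9]
width: -0.1
grasp_force: 1.3
```

>>> jog_arm(
  rows=[
    [0.01,0,0,0,0,0],
    [0.02,0,0,0,0,0],
  ],
)

```text
clock: 5.52
position: [576.3, -113.8, 88.5]
eef_rot: [0.999, 0.036, -0.0, -0.0]
contact_force: [-2.1, -0.0, 0.5]
width: 0.1
grasp_force: 1.3
```

>>> jog_arm(
  rows=[
    [0.01,0,0,0,0,0],
    [0.02,0,0,0,0,0],
  ],
)

```text
clock: 5.68
position: [578.8, -113.6, 88.5]
eef_rot: [0.999, 0.036, -0.0, -0.0]
contact_force: [-3.7, 0.5, -0.5]
width: 0.0
grasp_force: 1.3
```

>>> jog_arm(
  rows=[
    [0.01,0,0,0,0,0],
    [0.02,0,0,0,0,0],
  ],
)

```text
clock: 5.85
position: [580.7, -113.4, 88.4]
eef_rot: [0.999, 0.036, -0.001, -0.0]
contact_force: [-10.3, 0.3, 2.4]
width: 0.1
grasp_force: 4.9
```

>>> jog_arm(
  rows=[
    [0.01,0,0,0,0,0],
    [0.02,0,0,0,0,0],
  ],
)

```text
clock: 6.02
position: [580.9, -113.4, 88.3]
eef_rot: [0.999, 0.036, -0.004, -0.0]
contact_force: [-23.0, -1.5, 10.7]
width: 0.2
grasp_force: 11.4
```

>>> jog_arm(
  rows=[
    [-0.05,0,0,0,0,0],
    [-0.2,0,0,0,0,0],
    [-0.4,0,0,0,0,0],
    [-0.6,0,0,0,0,0],
    [-0.8,0,0,0,0,0],
    [-1,0,0,0,0,0],
    [-1,0,0,0,0,0],
  ],
)

```text
clock: 6.6
position: [461.3, -121.8, 88.7]
eef_rot: [0.999, 0.035, -0.0, -0.0]
contact_force: [-0.6, -0.1, -0.2]
width: -0.3
grasp_force: 0.0
```

>>> jog_arm(
  rows=[
    [-0.2,0,0,0,0,0],
    [-0.4,0,0,0,0,0],
    [-0.4,0,0,0,0,0],
  ],
)

```text
clock: 6.85
position: [413.9, -125.2, 88.7]
eef_rot: [0.999, 0.035, -0.0, -0.0]
contact_force: [0.4, 0.1, 0.3]
width: 0.1
grasp_force: 0.0
```

Run:
```python
from workcell import robot
import cv2
f=robot.grab_frame("top"); cv2.imwrite("pics/t1.png",f["image"][:,:,::-1])
print(robot.get_state()["position"])
```

```text
[ 415.70564459 -125.6537587    89.05457089]
```

View pics/t1.png

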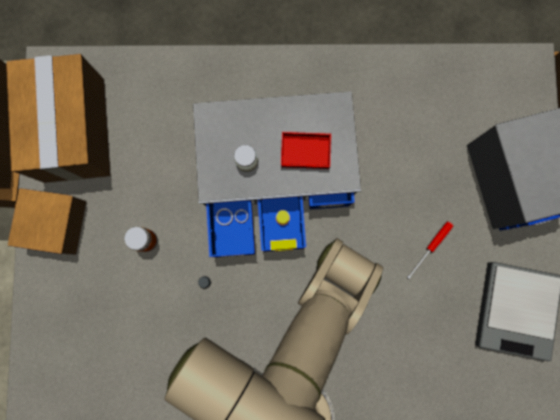

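The right bin's front is now at about (330,205), just ahead of the rack edge. The tagged bin and everything else haven't moved. Next I'll move across to the left bin.

>>> jog_arm(
  rows=[
    [0,-0.2,0,0,0,0],
    [0,-0.4,0,0,0,0],
    [0,-0.6,0,0,0,0],
    [0,-0.77,0,0,0,0],
    [0,-0.77,0,0,0,0],
  ],
)

```text
clock: 7.32
position: [410.2, -30.7, 88.9]
eef_rot: [0.999, 0.037, 0.001, -0.0]
contact_force: [-0.8, -0.7, 0.2]
width: -0.2
grasp_force: 0.0
```

>>> jog_arm(
  rows=[
    [0,-0.2,0,0,0,0],
    [0,-0.4,0,0,0,0],
    [0,-0.6,0,0,0,0],
    [0,-0.77,0,0,0,0],
    [0,-0.77,0,0,0,0],
  ],
)

```text
clock: 7.73
position: [403.6, 61.2, 88.9]
eef_rot: [0.999, 0.037, 0.001, -0.0]
contact_force: [-0.8, 0.1, 0.4]
width: -0.0
grasp_force: 0.0
```

>>> jog_arm(
  rows=[
    [0,-0.2,0,0,0,0],
    [0,-0.4,0,0,0,0],
    [0,-0.6,0,0,0,0],
    [0,-0.77,0,0,0,0],
    [0,-0.77,0,0,0,0],
    [0,-0.77,0,0,0,0],
  ],
)

```text
clock: 8.23
position: [397.2, 151.4, 88.7]
eef_rot: [0.999, 0.036, 0.001, 0.0]
contact_force: [0.4, -1.0, 0.4]
width: -0.1
grasp_force: 0.0
```

>>> jog_arm(
  rows=[
    [0.1,0,0,0,0,0],
    [0.2,0,0,0,0,0],
    [0.28,0,0,0,0,0],
    [0.34,0,0,0,0,0],
    [0.4,0,0,0,0,0],
    [0.45,0,0,0,0,0],
    [0.5,0,0,0,0,0],
  ],
)

```text
clock: 8.82
position: [456.1, 154.9, 88.4]
eef_rot: [0.999, 0.035, -0.001, 0.0]
contact_force: [-2.6, -1.7, 0.9]
width: 0.3
grasp_force: 1.5
```

>>> jog_arm(
  rows=[
    [0.05,0,0,0,0,0],
    [0.1,0,0,0,0,0],
    [0.15,0,0,0,0,0],
    [0.2,0,0,0,0,0],
    [0.25,0,0,0,0,0],
    [0.3,0,0,0,0,0],
    [0.35,0,0,0,0,0],
    [0.4,0,0,0,0,0],
  ],
)

```text
clock: 9.48
position: [504.4, 159.0, 88.5]
eef_rot: [0.999, 0.036, -0.0, -0.0]
contact_force: [-2.7, -1.5, -1.2]
width: 0.0
grasp_force: 1.5
```

>>> jog_arm(
  rows=[
    [0.05,0,0,0,0,0],
    [0.1,0,0,0,0,0],
    [0.15,0,0,0,0,0],
    [0.19,0,0,0,0,0],
    [0.23,0,0,0,0,0],
    [0.27,0,0,0,0,0],
    [0.3,0,0,0,0,0],
    [0.33,0,0,0,0,0],
  ],
)

```text
clock: 10.15
position: [543.7, 161.8, 88.6]
eef_rot: [0.999, 0.036, -0.0, -0.0]
contact_force: [-2.6, -1.0, -2.0]
width: 0.1
grasp_force: 1.4
```

>>> jog_arm(
  rows=[
    [0.02,0,0,0,0,0],
    [0.04,0,0,0,0,0],
    [0.06,0,0,0,0,0],
    [0.08,0,0,0,0,0],
    [0.1,0,0,0,0,0],
    [0.11,0,0,0,0,0],
  ],
)

```text
clock: 10.65
position: [556.8, 162.7, 88.6]
eef_rot: [0.999, 0.036, 0.0, -0.0]
contact_force: [-2.4, -0.2, -2.0]
width: -0.2
grasp_force: 1.3
```

>>> jog_arm(
  rows=[
    [0.01,0,0,0,0,0],
    [0.02,0,0,0,0,0],
  ],
)

```text
clock: 10.82
position: [559.0, 162.9, 88.6]
eef_rot: [0.999, 0.036, 0.0, -0.0]
contact_force: [-3.7, -0.2, -1.6]
width: 0.3
grasp_force: 1.3
```

>>> jog_arm(
  rows=[
    [0.01,0,0,0,0,0],
    [0.02,0,0,0,0,0],
  ],
)

```text
clock: 10.98
position: [560.7, 163.0, 88.5]
eef_rot: [0.999, 0.036, -0.001, 0.0]
contact_force: [-9.9, -1.1, 2.9]
width: 0.3
grasp_force: 5.1
```

Contact is firming up right where I expected the stop. One more step to confirm it, then I'll back away.

>>> jog_arm(
  rows=[
    [0.01,0,0,0,0,0],
    [0.02,0,0,0,0,0],
  ],
)

```text
clock: 11.15
position: [560.9, 163.0, 88.4]
eef_rot: [0.999, 0.036, -0.004, 0.0]
contact_force: [-22.0, -4.2, 10.4]
width: 0.1
grasp_force: 11.4
```

>>> jog_arm(
  rows=[
    [-0.05,0,0,0,0,0],
    [-0.2,0,0,0,0,0],
    [-0.4,0,0,0,0,0],
    [-0.6,0,0,0,0,0],
    [-0.8,0,0,0,0,0],
    [-1,0,0,0,0,0],
    [-1,0,0,0,0,0],
  ],
)

```text
clock: 11.73
position: [441.3, 154.8, 88.9]
eef_rot: [0.999, 0.036, -0.0, -0.0]
contact_force: [0.3, -0.8, 0.0]
width: 0.1
grasp_force: 0.0
```

>>> jog_arm(
  rows=[
    [-0.2,0,-0.1,0,0,0],
    [-0.4,0,-0.3,0,0,0],
    [-0.5,0,-0.5,0,0,0],
    [-0.5,0,-0.6,0,0,0],
    [-0.5,0,-0.6,0,0,0],
  ],
)

```text
clock: 12.15
position: [386.2, 150.6, 163.7]
eef_rot: [0.999, 0.036, 0.004, -0.0]
contact_force: [-0.4, 0.7, -0.5]
width: 0.1
grasp_force: 0.0
```

Run:
```python
from workcell import robot
import cv2
f=robot.grab_frame("top"); cv2.imwrite("pics/t2.png",f["image"][:,:,::-1])
s=robot.get_state();print(s["position"],s["contact_force"])
```

```text
[385.67664884 150.48704146 161.88449674] [-0.07314493  0.20076045 -0.02261215]
```

View pics/t2.png

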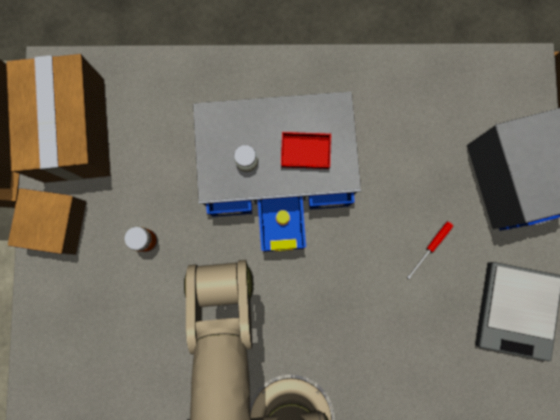

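Both outer bins are home, with fronts at about (229,212) and (331,203). The tagged bin is unchanged at (283,244). The coupling is hidden under the wrist, but the fingers stayed well above it.

```bash
python3 -c "
from workcell import robot
print(robot.hand_in())"
```

```text
the job is handed in; nothing more can be done
None
```

I pushed both untagged bins home against their stops, left the tagged bin where it was, and handed the job in at about 12 s; the hand-in gave no verdict.

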